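Unpin a sloping tool chest and take off its lid

ROBOT

A 7-joint arm with a two-finger parallel gripper is mounted at the origin on the work surface; the furniture and walls round the work are solid. World frame = base frame: x ahead of the robot, y to its left, z up, the work surface at z = 0. Lengths are in m, angles in rad, forces in N, time in s.
With the tool pointing down it reaches from about 0.425 to 0.825 m from the base axis. Payload 3.6 kg.
Tool frame: the origin (TCP) lies midway between the tips of the shut fingers; the grasp point (between the pads) lies 19 mm behind it (arm.grasp_offset is the distance from the TCP to the grasp point, in m); z points along the fingers, y is the line along which they close (so a half turn about z gives the same grasp; the last joint's range is limited). The gripper opens to 93 mm and grips with 3 to 60 N. Pads are 15 mm wide; open, the fingers measure 128 mm over their backs; the gripper's body (75 mm by 188 mm) begins 65 mm behind the grasp point.
Start: joints at [1.196, 0.615, -0.013, 1.423, 0.008, 1.103, -0.04], TCP at [0.222, -0.611, 0.219] pointing down, gripper open.
Joint ranges: [-3.12, 3.12], [-0.3, 2.06], [-1.34, 1.32], [0.26, 2.42], [-1.36, 4.5], [0.01, 1.98], [-2.84, 2.84]. Speed limits (rad/s): [2.79, 2.79, 3.14, 3.14, 3.14, 3.14, 3.14].

INTERFACE

Orientations are given as a unit quaternion [w, x, y, z].
In Python, from rig import arm gives the robot as it stands.
- The arm moves only by the tool jog_arm, called as a command line: name --argument value ..., lists and objects as JSON in quotes. Schema: {"type":"object","properties":{"steps":{"type":"object","properties":{"tx":{"type":"array","items":{"type":"number"},"minItems":1,"maxItems":5},"ty":{"type":"array","items":{"type":"number"},"minItems":1,"maxItems":5},"tz":{"type":"array","items":{"type":"number"},"minItems":1,"maxItems":5},"rz":{"type":"array","items":{"type":"number"},"minItems":1,"maxItems":5}},"additionalProperties":false,"required":["tx","ty","tz","rz"]},"aperture":{"type":"number"},"squeeze":{"type":"number"},"only":{"type":"string"},"quiet":{"type":"boolean"},"lines":{"type":"string"}},"required":["steps"],"additionalProperties":false}. steps is an object with one list for each field, all of the same length, 1 to 5, a row being the entries at one place: tx, ty, tz (the shift in m), rz (a turn about the tool's z in rad); each row is the pose to reach, as a shift and turn from the pose commanded when the call began, along the tool's axes at that moment; what a row does not reach only later rows make up. A row lasts 1/8 s, in which the tool goes at most 0.0625 m and 0.188 rad, less where a joint would pass 70% of its speed; a pose out of reach is approached as far as the arm can. aperture is the finger opening in m, set as the call begins (left out keeps the last). The fingers move at their own pace and stop on an object; squeeze is the grip in N (left out, the last holds). Time passes only in rows, so rows that do not move let the fingers close. The tool returns the time, the measured TCP pose, the force, the opening and the grip force at its end. only (a regular expression) keeps the lines of the reply that match it, lines (a string "A,B") keeps lines A to B, and quiet returns only ok. Input that does not fit is refused with a message, and nothing moves.
- arm.sense(): the state, without advancing time (a new reading comes with each control period).
- arm.snapshot(name): name is "scene" or "top" or "wrist"; returns a dict with "image" (480x640x3 uint8, red, green, blue), "fx", "fy", "cx", "cy" (pixels), "R" (3x3) and "t" (3): a world point X has camera coordinates R X + t; the wrist camera has in their place "hand_eye" (4x4, takes a point from camera to tool coordinates, whose origin is the TCP and whose axes are the flange's). Camera axes: x right, y down, z forward; pixel columns grow to the right and rows downward; lengths in m; the calibration is good to about 2 mm. A picture is of the moment at which its call begins: read the wrist's pose just before it. There is no depth.
- arm.job_done(): hands the job in; it is judged then, once.
The state is a dict: "clock": time; "qpos": joint angles; "dq": joint speeds; "joint_efforts": joint torques, N m; "position": TCP position; "tcp_rot": TCP orientation; "contact_force": force on the tool from outside, world axes, zero at the start; "torque": the same for the moment, N m; "opening": finger opening in m; "gripper_force": force on a finger pad.
Only numpy, scipy, OpenCV 4.12 (cv2) and the standard library are available. Lean on these libraries where they do the work, as an engineer would, in place of code of your own. Each camera call takes 0.05 s, during which the arm holds its last target. There are 200 camera calls.

TASK

The lid of the sloping wooden tool chest is locked by a pin pushed through the staple of its hasp. Pull the pin out and lay it in the small wooden tray, then raise the lid's near edge clear of the staple, draw the lid towards you out from under the rear rail and lay it flat, handle up, on the bare bench just to the right of the chest. Set both down without dropping them and leave the other things where they are.

Things in the scene. Friction and masses are not known exactly. Their poses are not given: they have to be found in the camera images.
- chest: Pale wooden chest, 170 mm wide (y), 180 deep (x), fixed. Origin on the bench under its middle; x to its rear, y to its left, z up. The top slopes at 32 deg (0.559 rad) from the low front (70 mm) up to the rear rail (190 mm). In its frame up-slope is (0.848, 0, 0.530), the slope's normal (-0.530, 0, 0.848). Front rail, 45 mm wide, carries the staple; nothing stands beside the lid.
- staple_eye (a point): Centre of the eye of the steel staple, axes as the chest's: a bridge of 6 mm strap, 36 mm wide (y), standing along the slope's normal on the middle of the front rail, its eye open along the chest's y, 12 mm wide. Its crown is 35 mm above the rail, 13 mm above this point along the normal.
- lid_seat (a point): Point of the chest where the middle of the lid's handle (lid_handle) is while the lid is seated; axes as the chest's.
- retaining_pin: Loose pin, 118 mm, 0.11 kg, level along the chest's y in the staple. Origin: middle of its round wooden grip, diameter 24, length 48 mm; +y to the grip's free end, -y along the 10 mm steel shank. Grip is left (chest +y) of the staple, 66 mm from the eye, its axis 22 mm above the front rail, 21 above the lid's face. Slides out along chest +y with under 5 N; out of the staple after 50 mm.
- pin_tip (a point): End of the pin's steel shank, 94 mm from the pin's origin along its -y; axes as the pin's. A 20 mm collar lies between grip and shank.
- chest_lid: Loose lid, 0.38 kg: flat wooden panel 140 (x) by 166 (y) by 12 mm. Origin: middle of its underside; x up-slope to its rear edge, z out of its top face (frame pitched -32 deg about the chest's y when seated). To free it: turn it about tongue_tips, near edge up, by about 0.28 rad, draw it 25 mm or more down-slope, then lift. Laid flat it rests on its underside.
- lid_handle (a point): Middle of the lid's upright wooden handle bar, 34 mm above the lid's underside; axes as the lid's. The bar is 100 mm long (y), 22 mm thick (x) with flat faces, 36 mm tall on the panel, its top 14 mm above this point. Grip it across its 22 mm with the fingers along the lid's z; near the lid's balance point.
- hasp_slot (a point): Middle of the slot in the lid's hasp, axes as the lid's. The hasp is a steel-faced wooden bar 68 mm wide (y) and 16 mm high on the lid's top face, overhanging its near edge by 55 mm (lid x from -42 to -125 mm); its slot, 40 (x) by 44 mm, stands over the staple, and the pin lies on top of it.
- tongue_tips (a point): Midway between the tips of the lid's two steel tongues (24 mm wide, 4 mm thick, 45 mm to either side), which project 14 mm from the lid's rear edge at its underside; axes as the lid's. Seated, they reach 10 mm under the chest's rear rail, with 8 mm of free height above them.
- tray: Low wooden tray, fixed, in front of the chest; outside 100 (x) by 172 (y) by 20 mm high, walls 5 mm, inner floor 5.5 mm above the bench. Origin: centre of its underside; y is its long direction.
- bare_bench (a point): On the bench, centre of the bare patch right of the chest: free for 110 mm either way in y, from 130 mm nearer the robot to 100 mm farther in x. The lid fits with its origin here and its x pointing away from the robot. World axes.
- sanding_block: Bystander: cork sanding block, 60x112x36 mm, loose, right of the chest, beyond the bare patch. Origin: centre of its underside.
- tape_on_table: Bystander: yellow tape measure, 35x85x62 mm, loose, at the left edge of the table beside the tray. Origin: centre of its underside.

How it is judged:
By the outcome, as a careful person would: the job done as asked, in the order asked, and still so for the second after the job is handed in, with the robot touching nothing.
It also fails if it takes over 58 s, if anything falls off the work surface, if the arm or the gripper's body presses on something with over 40 N, if the wrist force passes 120 N, or if a joint passes its speed limit or range.

## Working session

There is one attempt and no reset: what is moved stays moved. The work goes in short steps, Python scripts to look and compute and a tool call to move; the robot and the scene stay as the last step left them, time stands still between calls to the robot, and variables do not carry over. Pictures are saved under pics/ and viewed, at most 10 in all, crops included, and the job is handed in when it is done.

```bash
ls; mkdir -p pics; python3 - <<'E'
from rig import arm
import cv2
s=arm.sense();print(s)
for n in("scene","top"):
    d=arm.snapshot(n);cv2.imwrite(f"pics/{n}0.png",d["image"][:,:,::-1]);print(n,d["fx"],d["cx"],d["cy"],d["R"],d["t"])
E
```

```text
pics
rig.py
{'clock': 0.0, 'qpos': array([ 1.19548529,  0.61589699, -0.01258733,  1.4249398 ,  0.00812127,
        1.1033601 , -0.04043532]), 'dq': array([-5.92494438e-05, -6.40880590e-04,  1.70255662e-03,  6.29504937e-04,
        1.82081235e-03, -1.54149084e-03,  1.68917245e-04]), 'joint_efforts': array([-1.01003441e-04, -4.58931363e+01,  2.09038099e-01, -1.65741187e+01,
       -6.10214355e-02,  2.04262231e-02,  2.44017938e-04]), 'position': array([ 0.22187044, -0.61010698,  0.21748213]), 'tcp_rot': array([-1.25065217e-03,  9.84827559e-01,  1.73531120e-01, -2.57169589e-04]), 'contact_force': array([0.34050099, 0.05220967, 0.37905455]), 'torque': array([-0.0243207 ,  0.02159955, -0.03921481]), 'gripper_force': 0.0, 'opening': 0.09243278004394577}
scene 600.4502044501979 321.22587776772224 236.58912282589847 [[-0.79240568 -0.60973387  0.01782858]
 [-0.33558066  0.41133853 -0.84745869]
 [ 0.50939068 -0.677514   -0.53056188]] [0.46571628 0.28314267 0.78688756]
top 600.71286768476 320.1958616512773 232.95817293410798 [[ 0.02835729 -0.99950955 -0.01328602]
 [-0.99350289 -0.02671636 -0.11062658]
 [ 0.11021737  0.01633677 -0.99377323]] [0.01937068 0.60118102 1.19408091]
```
View pics/scene0.png

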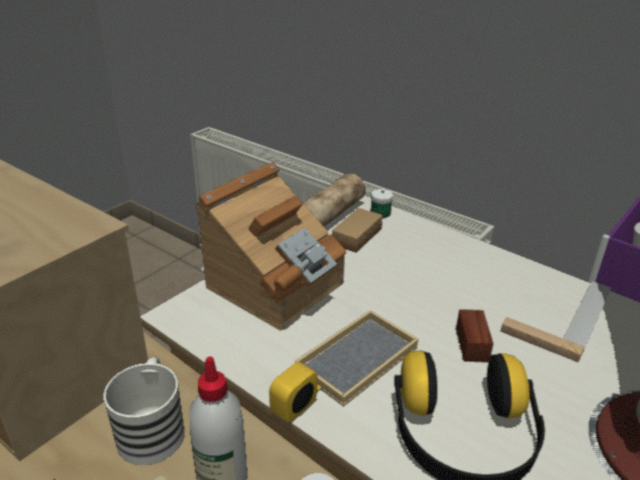

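View pics/top0.png

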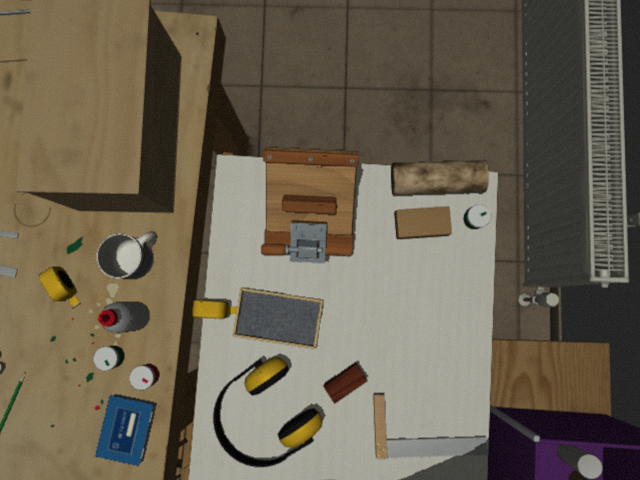

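The scene shows the chest with its hasp and steel staple at (308,252), its grip at (288,277), and the tray at (358,355). In the top view the chest is around (310,205), the pin grip (274,250), the staple (308,250), the tray (278,317), the handle (309,205), and the cork block (423,222). I'll enlarge for pixel picking.

```bash
python3 - <<'E'
import cv2
a=cv2.imread("pics/top0.png")[140:350,220:380];b=cv2.imread("pics/scene0.png")[155:325,190:360]
cv2.imwrite("pics/topc.png",cv2.resize(a[:130],None,fx=4.9,fy=4.5,interpolation=cv2.INTER_CUBIC))
cv2.imwrite("pics/scc.png",cv2.resize(b,None,fx=3.5,fy=3.5,interpolation=cv2.INTER_CUBIC))
E
```

View pics/topc.png

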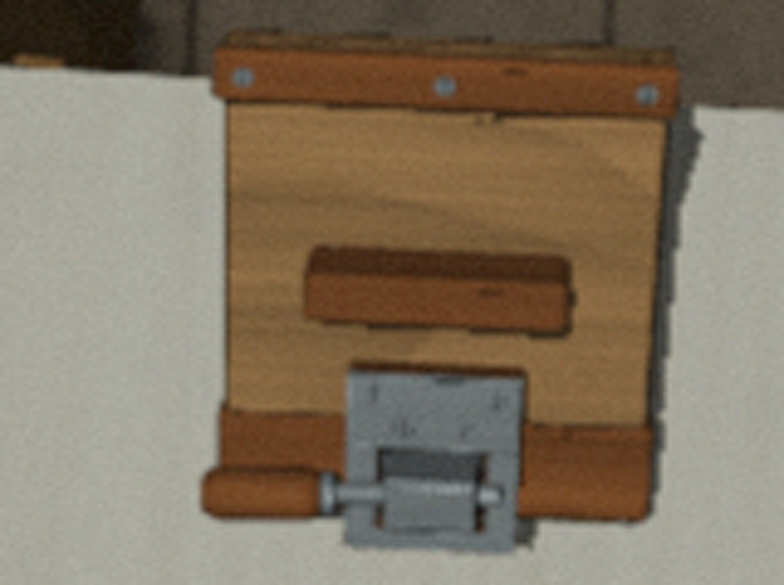

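View pics/scc.png

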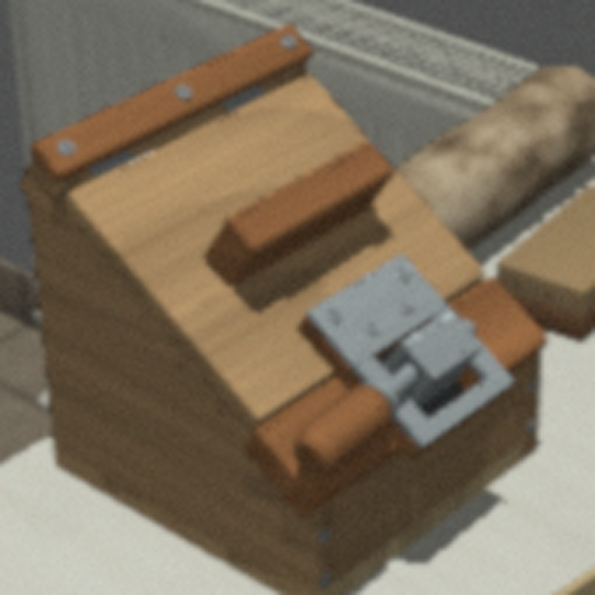

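Crops: handle top face corners, three rail screws at top (243,77)/(445,86)/(648,95), crown plate and pin are all clear in both. Triangulating the corresponding points.

```bash
cat > h.py <<'E'
import numpy as np,cv2
from rig import arm
from scipy.spatial.transform import Rotation as Ro
def cam(n):
    d=arm.snapshot(n);K=np.array([[d["fx"],0,d["cx"]],[0,d["fy"],d["cy"]],[0,0,1]])
    return d["image"],K,d["R"],d["t"]
def plane(K,R,t,px,z):
    px=np.atleast_2d(px);r=(np.linalg.inv(K)@np.c_[px,np.ones(len(px))].T).T@R;c=-R.T@t
    return c+r*((z-c[2])/r[:,2])[:,None]
def proj(K,R,t,X):
    p=(np.atleast_2d(X)@R.T+t)@K.T;return p[:,:2]/p[:,2:]
def tri(A,B,a,b):
    X=cv2.triangulatePoints(A[0]@np.c_[A[1],A[2]],B[0]@np.c_[B[1],B[2]],np.float64(a).T,np.float64(b).T);return (X[:3]/X[3]).T
E
python3 - <<'E'
from h import *
np.set_printoptions(precision=4,suppress=True)
A=cam("top");B=cam("scene")
T=np.array([(308,275),(570,288),(568,332),(303,320),(243,77),(445,86),(648,95),(384,480),(474,484),(472,528),(383,525)])/[4.9,4.5]+[220,140]
S=np.array([(230,222),(375,148),(390,178),(257,250),(65,148),(183,92),(289,42),(410,352),(460,320),(478,347),(428,378)])/3.5+[190,155]
X=tri(A[1:],B[1:],T,S);print(X)
print("reproj",np.abs(proj(*A[1:],X)-T).max(1))
for n,p,q in(("handle",X[0]+X[3],X[1]+X[2]),("screws",X[4],X[6])):
    d=p-q;print(n,"yaw",np.arctan2(-d[0],d[1]),np.linalg.norm(d)*(.5 if n=="handle" else 1))
print("handle top c",X[:4].mean(0),"crown c",X[7:].mean(0))
im=A[0]
# tray: golden/grey; mask on dark-grey floor
hsv=cv2.cvtColor(im,cv2.COLOR_RGB2HSV)
def best(m,roi):
    mm=np.zeros_like(m);x0,y0,x1,y1=roi;mm[y0:y1,x0:x1]=m[y0:y1,x0:x1]
    c=max(cv2.findContours(mm,0,2)[0],key=cv2.contourArea);return cv2.minAreaRect(c)
r=best(((hsv[:,:,2]<140)).astype(np.uint8)*255,(232,280,330,355));print(r);
c=plane(*A[1:],cv2.boxPoints(r),.018);print("tray",c.mean(0),c[:,:2])
r=best(((hsv[:,:,1]>80)).astype(np.uint8)*255,(385,200,460,245));c=plane(*A[1:],cv2.boxPoints(r),.036);print("block",c.mean(0),c[:,:2])
E
```

```text
[[ 0.643   0.1041  0.1642]
 [ 0.6399  0.0054  0.1625]
 [ 0.6256  0.0071  0.1512]
 [ 0.6253  0.1058  0.1568]
 [ 0.72    0.1297  0.1864]
 [ 0.718   0.0546  0.1867]
 [ 0.7162 -0.0205  0.1863]
 [ 0.5631  0.0747  0.1117]
 [ 0.5619  0.0394  0.1119]
 [ 0.5461  0.0414  0.1039]
 [ 0.547   0.0767  0.1047]]
reproj [0.0282 0.2984 0.9161 0.0261 0.34   0.2222 0.2126 0.6469 0.8587 0.3799
 0.7223]
handle yaw -0.014653987588323451 0.09881466570874448
screws yaw -0.025397901325814865 0.15032016694067926
handle top c [0.6334 0.0556 0.1587] crown c [0.5545 0.058  0.1081]
((278.25445556640625, 318.28997802734375), (84.84453582763672, 45.93628692626953), 8.93058967590332)
tray [0.425  0.1169 0.018 ] [[0.3897 0.2082]
 [0.482  0.1976]
 [0.4601 0.025 ]
 [0.3683 0.0369]]
block [ 0.6277 -0.1721  0.036 ] [[ 0.6519 -0.1142]
 [ 0.6623 -0.2255]
 [ 0.6035 -0.2297]
 [ 0.5931 -0.119 ]]
```

```bash
cat >> h.py <<'E'
def to(x,y,z,ang=None):
    s=arm.sense();q=s["tcp_rot"];R=Ro.from_quat([q[1],q[2],q[3],q[0]]).as_matrix()
    a=np.arctan2(R[1,0],R[0,0])
    print("pos",s["position"].round(4),"tilt",R[:,2].round(3),"ang %.3f"%a,"| shift",(R.T@(np.array([x,y,z])-s["position"])).round(4),"turn %.3f"%(0 if ang is None else a-ang))
E
python3 -c "
from h import *
A=cam('top')
T=np.array([(205,492),(322,492),(263,492),(503,496)])/[4.9,4.5]+[220,140]
print(plane(*A[1:],T,.0971).round(4))
to(.563,.124,.22,1.5478)"
```

```text
[[0.5585 0.1468 0.0971]
 [0.5597 0.1006 0.0971]
 [0.5591 0.1239 0.0971]
 [0.56   0.0292 0.0971]]
pos [ 0.222  -0.6105  0.2181] tilt [-0.     0.001 -1.   ] ang 0.349 | shift [ 0.5715 -0.5737 -0.0012] turn -1.199
```

jog_arm --steps '{"tx":[0.02,0.06,0.10,0.14,0.18],"ty":[-0.02,-0.06,-0.10,-0.14,-0.18],"tz":[-0.05,-0.08,-0.08,-0.08,-0.08],"rz":[-0.1,-0.25,-0.43,-0.61,-0.79]}' --aperture 0.06

```text
clock: 0.88
position: [0.3304, -0.3784, 0.2989]
tcp_rot: [0.0, 0.841, 0.542, 0.0]
contact_force: [-0.1, -0.6, 0.4]
opening: 0.0602
gripper_force: 0.0
```

```bash
python3 -c "
from h import *
to(.561,.124,.22,1.5478)"
```

```text
pos [ 0.3304 -0.3784  0.2989] tilt [ 0.    -0.001 -1.   ] ang 1.145 | shift [0.5528 0.0023 0.0787] turn -0.403
```

jog_arm --steps '{"tx":[0.06,0.12,0.18,0.24,0.30],"ty":[0,0,0,0,0],"tz":[0,0,0,0,0],"rz":[-0.1,-0.2,-0.3,-0.4,-0.403]}'

```text
clock: 1.5
position: [0.4559, -0.1062, 0.2989]
tcp_rot: [0.0, 0.717, 0.697, 0.0]
contact_force: [-0.3, -0.6, -0.2]
opening: 0.0599
gripper_force: 0.0
```

```bash
python3 -c "
from h import *
to(.561,.124,.20,1.5478)"
```

```text
pos [ 0.4559 -0.1062  0.2989] tilt [ 0.001 -0.    -1.   ] ang 1.542 | shift [0.2332 0.0983 0.0989] turn -0.006
```

jog_arm --steps '{"tx":[0.05,0.10,0.155,0.205,0.233],"ty":[0.02,0.045,0.07,0.09,0.098],"tz":[0,0,0,0.03,0.08],"rz":[-0.005,-0.005,-0.005,-0.005,-0.005]}' --aperture 0.036

```text
clock: 2.12
position: [0.5621, 0.1265, 0.2193]
tcp_rot: [0.001, 0.714, 0.7, 0.003]
contact_force: [0.2, -0.5, 0.5]
opening: 0.0363
gripper_force: 0.0
```

jog_arm --steps '{"tx":[0,0],"ty":[0,0],"tz":[0.02,0.02],"rz":[0,0]}'

```text
clock: 2.38
position: [0.5589, 0.122, 0.1968]
tcp_rot: [-0.001, 0.715, 0.699, -0.002]
contact_force: [0.3, -0.1, 0.5]
opening: 0.0364
gripper_force: 0.0
```

```bash
python3 - <<'E'
from h import *
s=arm.sense();d=arm.snapshot("wrist");cv2.imwrite("pics/w1.png",d["image"][:,:,::-1]);
np.save("w1.npy",[d["fx"],d["fy"],d["cx"],d["cy"]]);np.save("he.npy",d["hand_eye"]);print(d["hand_eye"])
to(.561,.124,.10,1.5478)
E
```

```text
[[ 1.15655413e-03 -9.61333152e-01 -2.75385610e-01  7.70161475e-02]
 [ 9.99998681e-01  7.97809987e-04  1.41471232e-03  1.00135549e-03]
 [-1.14030446e-03 -2.75386883e-01  9.61332806e-01 -1.64730309e-01]
 [ 0.00000000e+00  0.00000000e+00  0.00000000e+00  1.00000000e+00]]
pos [0.56   0.122  0.1984] tilt [-0.001 -0.    -1.   ] ang 1.546 | shift [0.0021 0.001  0.0984] turn -0.001
```

View pics/w1.png

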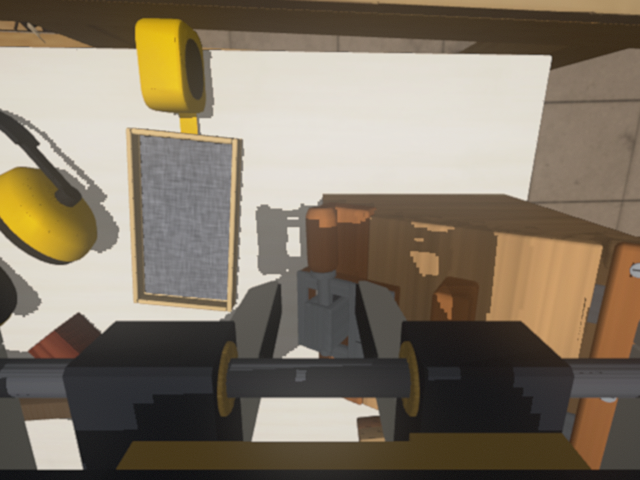

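The wrist view shows the grip at columns 306–338, rows 205–272, centred between the fingers.

```bash
cat >> h.py <<'E'
def wray(px,z,s=None):
    s=s or arm.sense();fx,fy,cx,cy=np.load("w1.npy");H=np.load("he.npy");q=s["tcp_rot"];R=Ro.from_quat([q[1],q[2],q[3],q[0]]).as_matrix()
    px=np.atleast_2d(px);c=s["position"]+R@H[:3,3];r=np.c_[(px[:,0]-cx)/fx,(px[:,1]-cy)/fy,np.ones(len(px))]@H[:3,:3].T@R.T
    return c+r*((z-c[2])/r[:,2])[:,None]
E
python3 -c "
from h import *
print(wray([(321.5,272),(321.5,238),(321.5,210)],.0971).round(4)); to(.561,.124,.0971+.001,1.5478)"
```

```text
[[0.5635 0.0978 0.0971]
 [0.5641 0.1249 0.0971]
 [0.5645 0.1461 0.0971]]
pos [0.56   0.122  0.1984] tilt [-0.001 -0.    -1.   ] ang 1.546 | shift [0.0021 0.001  0.1003] turn -0.001
```

jog_arm --steps '{"tx":[0.003,0.003,0.003,0.003,0.003],"ty":[0.002,0.002,0.002,0.002,0.002],"tz":[0.05,0.08,0.09,0.097,0.097],"rz":[0,0,0,0,0]}' --aperture 0.034

```text
clock: 3.05
position: [0.5629, 0.1254, 0.1027]
tcp_rot: [0.0, 0.716, 0.698, 0.001]
contact_force: [0.3, -0.1, 0.4]
opening: 0.0341
gripper_force: 0.0
```

jog_arm --steps '{"tx":[0,0,0],"ty":[0,0,0],"tz":[0,0,0],"rz":[0,0,0]}'

```text
clock: 3.42
position: [0.5624, 0.1254, 0.1021]
tcp_rot: [0.0, 0.716, 0.699, 0.0]
contact_force: [-1.0, 0.2, -0.3]
opening: 0.0343
gripper_force: 0.0
```

```bash
python3 -c "
from h import *
to(.562,.125,.097)"
```

```text
pos [0.5624 0.1254 0.1021] tilt [ 0.001  0.    -1.   ] ang 1.547 | shift [-0.0004 -0.0004  0.0051] turn 0.000
```

jog_arm --steps '{"tx":[0,0,0,0,0],"ty":[0,0,0,0,0],"tz":[0,0.003,0.006,0.009,0.009],"rz":[0,0,0,0,0]}' --aperture 0.028

```text
clock: 4.05
position: [0.5619, 0.1252, 0.0923]
tcp_rot: [-0.0, 0.716, 0.699, -0.0]
contact_force: [-0.6, 0.7, -0.2]
opening: 0.028
gripper_force: 0.0
```

jog_arm --steps '{"tx":[0,0,0,0,0],"ty":[0,0,0,0,0],"tz":[0,0,0,0,0],"rz":[0,0,0,0,0]}' --aperture 0.01 --squeeze 25

```text
clock: 4.68
position: [0.5619, 0.1255, 0.0927]
tcp_rot: [-0.0, 0.715, 0.699, -0.0]
contact_force: [-1.3, 0.5, 0.4]
opening: 0.0235
gripper_force: 24.9
```

jog_arm --steps '{"tx":[0.01,0.025,0.04,0.055,0.07],"ty":[0,0,0,0,0],"tz":[0,0,0,0,0],"rz":[0,0,0,0,0]}' --squeeze 30

```text
clock: 5.3
position: [0.5638, 0.1973, 0.0927]
tcp_rot: [-0.0, 0.715, 0.699, 0.0]
contact_force: [0.4, 0.1, -1.5]
opening: 0.0233
gripper_force: 29.9
```

jog_arm --steps '{"tx":[0,0,0],"ty":[0,0,0],"tz":[-0.03,-0.06,-0.06],"rz":[0,0,0]}'

```text
clock: 5.68
position: [0.5654, 0.1972, 0.1549]
tcp_rot: [0.001, 0.715, 0.699, 0.003]
contact_force: [-0.2, 0.1, -1.6]
opening: 0.0234
gripper_force: 29.9
```

```bash
python3 - <<'E'
from h import *
im,K,R,t=cam("scene");cv2.imwrite("pics/s2.png",im[:,:,::-1])
c=np.array([[.3897,.2082],[.482,.1976],[.4601,.025],[.3683,.0369]])
print("tray c",c.mean(0)); to(.4253,.117,.1)
E
```

```text
tray c [0.425025 0.116925]
pos [0.5642 0.1962 0.1531] tilt [ 0.002  0.001 -1.   ] ang 1.547 | shift [-0.0825 -0.1371  0.0528] turn 0.000
```

View pics/s2.png

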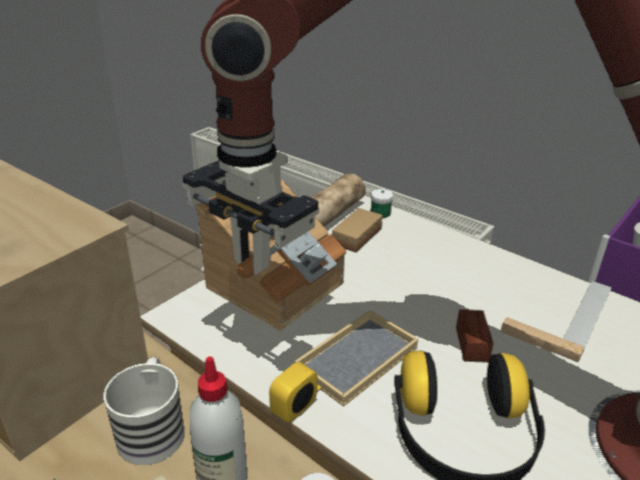

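Pin is out in the fingers; the staple at (310,255) is empty. On to the tray.

jog_arm --steps '{"tx":[0,-0.02,-0.048,-0.048,-0.048],"ty":[-0.045,-0.09,-0.133,-0.133,-0.133],"tz":[0,0,0.02,0.05,0.05],"rz":[0,0.05,0.102,0.102,0.102]}'

```text
clock: 6.35
position: [0.4275, 0.1495, 0.1006]
tcp_rot: [-0.001, 0.75, 0.661, -0.003]
contact_force: [0.4, 0.2, -1.6]
opening: 0.0233
gripper_force: 29.9
```

jog_arm --steps '{"tx":[0,0,0],"ty":[0,0,0],"tz":[0.03,0.04,0.04],"rz":[0,0,0]}'

```text
clock: 6.72
position: [0.4299, 0.1509, 0.0625]
tcp_rot: [-0.0, 0.75, 0.661, -0.0]
contact_force: [-0.2, 0.2, -1.3]
opening: 0.0233
gripper_force: 29.9
```

```bash
python3 -c "
from h import *
to(.4294,.1515,.014,1.445)"
```

```text
pos [0.4299 0.1509 0.0625] tilt [-0.001  0.    -1.   ] ang 1.445 | shift [ 0.0006 -0.0005  0.0485] turn 0.000
```

jog_arm --steps '{"tx":[0,0,0,0,0],"ty":[0,0,0,0,0],"tz":[0.02,0.035,0.04,0.043,0.043],"rz":[0,0,0,0,0]}'

```text
clock: 7.35
position: [0.4301, 0.1507, 0.0201]
tcp_rot: [0.0, 0.75, 0.661, 0.0]
contact_force: [-0.2, 0.1, -1.4]
opening: 0.023
gripper_force: 29.9
```

jog_arm --steps '{"tx":[0,0,0],"ty":[0,0,0],"tz":[0.002,0.004,0.004],"rz":[0,0,0]}'

```text
clock: 7.72
position: [0.4297, 0.1505, 0.0156]
tcp_rot: [-0.0, 0.75, 0.661, -0.0]
contact_force: [0.4, -0.7, -0.8]
opening: 0.0233
gripper_force: 29.9
```

jog_arm --steps '{"tx":[0,0,0],"ty":[0,0,0],"tz":[0.001,0.002,0.002],"rz":[0,0,0]}'

```text
clock: 8.1
position: [0.4298, 0.1503, 0.014]
tcp_rot: [0.0, 0.75, 0.661, -0.0]
contact_force: [-1.7, -0.7, 3.1]
opening: 0.0234
gripper_force: 29.9
```

jog_arm --steps '{"tx":[0,0,0],"ty":[0,0,0],"tz":[0.001,0.002,0.002],"rz":[0,0,0]}'

```text
clock: 8.48
position: [0.4296, 0.15, 0.0129]
tcp_rot: [0.001, 0.75, 0.661, -0.0]
contact_force: [-2.4, -2.4, 13.4]
opening: 0.0232
gripper_force: 30.0
```

jog_arm --steps '{"tx":[0,0],"ty":[0,0],"tz":[-0.0015,-0.0015],"rz":[0,0]}'

```text
clock: 8.72
position: [0.4297, 0.1503, 0.0133]
tcp_rot: [0.0, 0.75, 0.661, -0.0]
contact_force: [-0.8, -0.4, 3.2]
opening: 0.0228
gripper_force: 30.0
```

jog_arm --steps '{"tx":[0,0,0],"ty":[0,0,0],"tz":[0,0,0],"rz":[0,0,0]}' --aperture 0.045

```text
clock: 9.1
position: [0.4298, 0.1507, 0.013]
tcp_rot: [-0.0, 0.75, 0.661, 0.0]
contact_force: [0.3, 0.4, 0.2]
opening: 0.0441
gripper_force: 0.0
```

jog_arm --steps '{"tx":[0,0,0,0,0],"ty":[0,0,0,0,0],"tz":[-0.02,-0.05,-0.10,-0.15,-0.20],"rz":[0,0,0,0,0]}'

```text
clock: 9.72
position: [0.4294, 0.1503, 0.2147]
tcp_rot: [-0.0, 0.75, 0.661, -0.0]
contact_force: [1.0, 0.1, -0.2]
opening: 0.045
gripper_force: 0.0
```

```bash
python3 -c "
from h import *
a=arm.snapshot('wrist')['image'];cv2.imwrite('pics/w3.png',a[:,:,::-1])
to(.640,.0554,.25,1.5478)"
```

```text
pos [0.4329 0.1526 0.2206] tilt [ 0.012  0.004 -1.   ] ang 1.445 | shift [-0.0703  0.2179 -0.0274] turn -0.103
```

View pics/w3.png

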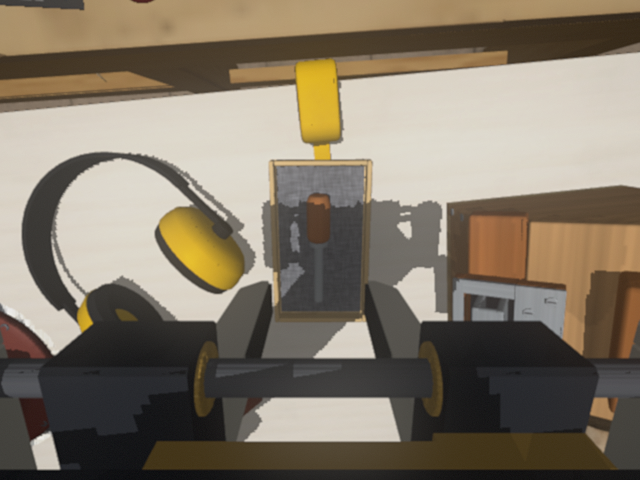

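The pin lies inside the tray, (318,195)–(318,302). Now to the handle.

jog_arm --steps '{"tx":[-0.015,-0.03,-0.05,-0.07,-0.07],"ty":[0.05,0.10,0.16,0.218,0.218],"tz":[-0.005,-0.005,-0.005,0,0],"rz":[-0.05,-0.103,-0.103,-0.103,-0.103]}' --aperture 0.047

```text
clock: 10.4
position: [0.6399, 0.0485, 0.21]
tcp_rot: [0.0, 0.718, 0.696, -0.001]
contact_force: [-0.1, -0.1, 0.2]
opening: 0.0469
gripper_force: 0.0
```

jog_arm --steps '{"tx":[0,0],"ty":[0,0],"tz":[0,0],"rz":[0,0]}'

```text
clock: 10.65
position: [0.636, 0.0554, 0.2136]
tcp_rot: [-0.0, 0.714, 0.7, 0.0]
contact_force: [-0.7, 0.4, 0.1]
opening: 0.0471
gripper_force: 0.0
```

```bash
python3 - <<'E'
from h import *
s=arm.sense();a=arm.snapshot('wrist')['image'];cv2.imwrite('pics/w4.png',a[:,:,::-1]);import pickle;pickle.dump(s,open("s4.p","wb"))
to(.6415,.0554,.1508,1.5478)
E
```

```text
pos [0.6362 0.0552 0.2139] tilt [ 0.  0. -1.] ang 1.551 | shift [0.0002 0.0053 0.0631] turn 0.003
```

View pics/w4.png

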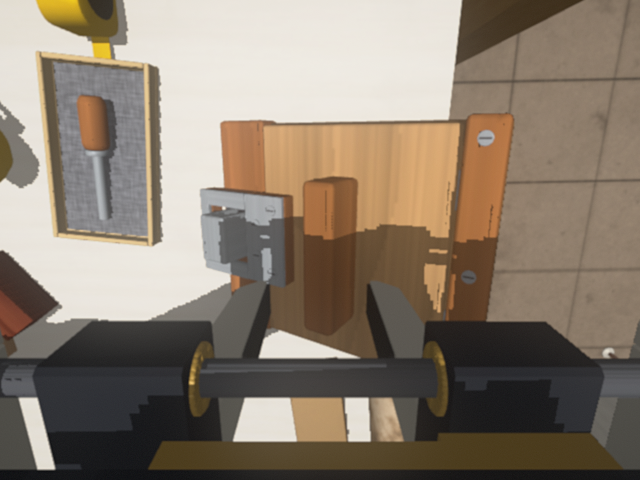

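The handle's top face spans columns 304–332 from row 183 to 328, between the finger tips at (268,290) and (368,290).

```bash
python3 - <<'E'
from h import *
import pickle;s=pickle.load(open("s4.p","rb"))
print("front-top edge exp x .6241",wray([(304,184),(304,322)],.1528,s).round(4))
print("rear-top edge exp x .6427",wray([(332,190),(331,333)],.1645,s).round(4))
E
```

```text
front-top edge exp x .6241 [[0.6298 0.104  0.1528]
 [0.6271 0.0109 0.1528]]
rear-top edge exp x .6427 [[0.6463 0.1017 0.1645]
 [0.6449 0.009  0.1645]]
```

jog_arm --steps '{"tx":[0,0,0,0,0],"ty":[0.008,0.008,0.008,0.008,0.008],"tz":[0.03,0.05,0.06,0.062,0.062],"rz":[0,0,0,0,0]}' --aperture 0.045

```text
clock: 11.32
position: [0.6455, 0.0539, 0.1522]
tcp_rot: [0.0, 0.715, 0.699, 0.001]
contact_force: [-0.2, 0.0, -0.8]
opening: 0.0453
gripper_force: 0.0
```

jog_arm --steps '{"tx":[0,0,0],"ty":[0,0,0],"tz":[0,0.002,0.002],"rz":[0,0,0]}' --aperture 0.038

```text
clock: 11.7
position: [0.6446, 0.0537, 0.1493]
tcp_rot: [-0.0, 0.715, 0.699, -0.0]
contact_force: [-2.2, 0.5, 2.3]
opening: 0.0383
gripper_force: 1.3
```

jog_arm --steps '{"tx":[0,0,0],"ty":[-0.002,-0.003,-0.003],"tz":[0,0,0],"rz":[0,0,0]}' --aperture 0.032 --squeeze 5

```text
clock: 12.08
position: [0.6416, 0.0537, 0.1492]
tcp_rot: [-0.0, 0.715, 0.699, -0.0]
contact_force: [-4.1, 0.6, 2.6]
opening: 0.0319
gripper_force: 1.9
```

jog_arm --steps '{"tx":[0,0,0],"ty":[0,0,0],"tz":[0.002,0.004,0.004],"rz":[0,0,0]}' --aperture 0.030

```text
clock: 12.45
position: [0.6416, 0.0539, 0.1467]
tcp_rot: [-0.0, 0.715, 0.699, -0.0]
contact_force: [-6.0, -0.4, 9.0]
opening: 0.0316
gripper_force: 6.0
```

jog_arm --steps '{"tx":[0,0,0,0],"ty":[0,0,0,0],"tz":[-0.001,-0.001,-0.001,-0.001],"rz":[0,0,0,0]}' --aperture 0.01 --squeeze 25

```text
clock: 12.95
position: [0.6415, 0.0538, 0.1469]
tcp_rot: [-0.0, 0.715, 0.699, -0.0]
contact_force: [-5.6, -0.0, 5.8]
opening: 0.0303
gripper_force: 23.8
```

```bash
python3 -c "
from h import *
cv2.imwrite('pics/s5.png',arm.snapshot('scene')['image'][130:330,150:400,::-1])"
```

```text
(no output)
```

View pics/s5.png

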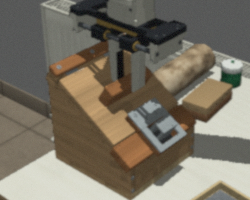

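jog_arm --steps '{"tx":[0,0,0,0],"ty":[0,0,0,0],"tz":[-0.004,-0.008,-0.012,-0.012],"rz":[0,0,0,0]}'

```text
clock: 13.5
position: [0.6409, 0.0535, 0.1576]
tcp_rot: [-0.001, 0.715, 0.699, -0.001]
contact_force: [-5.3, 0.4, -2.6]
opening: 0.028
gripper_force: 23.6
```

```bash
python3 -c "
from h import *
cv2.imwrite('pics/s6.png',arm.snapshot('scene')['image'][130:330,150:400,::-1])"
```

```text
(no output)
```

View pics/s6.png

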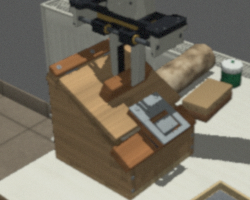

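The near edge is rising with the lid pivoting in the fingers. Continuing.

jog_arm --steps '{"tx":[0,0,0,0,0],"ty":[-0.002,-0.002,-0.002,-0.002,-0.002],"tz":[-0.004,-0.008,-0.012,-0.012,-0.012],"rz":[0,0,0,0,0]}' --squeeze 35

```text
clock: 14.18
position: [0.6394, 0.0534, 0.1704]
tcp_rot: [-0.0, 0.715, 0.699, -0.001]
contact_force: [-4.8, -0.4, -2.7]
opening: 0.025
gripper_force: 33.1
```

jog_arm --steps '{"tx":[0,0,0,0],"ty":[0,0,0,0],"tz":[-0.003,-0.006,-0.006,-0.006],"rz":[0,0,0,0]}'

```text
clock: 14.68
position: [0.6394, 0.0534, 0.1763]
tcp_rot: [-0.0, 0.715, 0.699, -0.001]
contact_force: [-5.8, 0.4, -2.7]
opening: 0.0237
gripper_force: 33.2
```

jog_arm --steps '{"tx":[0,0,0,0,0],"ty":[-0.005,-0.010,-0.015,-0.020,-0.020],"tz":[0.003,0.006,0.008,0.009,0.009],"rz":[0,0,0,0,0]}'

```text
clock: 15.3
position: [0.623, 0.0538, 0.1686]
tcp_rot: [0.002, 0.715, 0.699, 0.003]
contact_force: [5.7, -1.1, -2.3]
opening: 0.0241
gripper_force: 33.6
```

jog_arm --steps '{"tx":[0,0,0,0],"ty":[-0.006,-0.012,-0.012,-0.012],"tz":[0.001,0.001,0.001,0.001],"rz":[0,0,0,0]}'

```text
clock: 15.8
position: [0.6201, 0.0539, 0.1712]
tcp_rot: [0.009, 0.716, 0.698, 0.011]
contact_force: [15.7, -1.3, 1.2]
opening: 0.0243
gripper_force: 36.4
```

jog_arm --steps '{"tx":[0,0,0],"ty":[0.005,0.011,0.011],"tz":[0,0,0],"rz":[0,0,0]}'

```text
clock: 16.18
position: [0.6233, 0.0539, 0.1682]
tcp_rot: [0.003, 0.716, 0.699, 0.004]
contact_force: [5.1, -1.8, 1.0]
opening: 0.0236
gripper_force: 33.1
```

jog_arm --steps '{"tx":[0,0,0],"ty":[0,0,0],"tz":[-0.003,-0.006,-0.006],"rz":[0,0,0]}'

```text
clock: 16.55
position: [0.6174, 0.0543, 0.1715]
tcp_rot: [-0.001, 0.715, 0.699, -0.002]
contact_force: [-0.4, 0.0, -3.4]
opening: 0.0236
gripper_force: 32.5
```

```bash
python3 - <<'E'
from h import *
im,K,R,t=cam("scene");hsv=cv2.cvtColor(im,cv2.COLOR_RGB2HSV)
print(proj(K,R,t,[[.5614,.0578,.0971],[.5545,.058,.1081]]).round(0))
# orientation of the lid's near/left edges is hard; report grey (steel) blobs near the hasp
m=((hsv[:,:,1]<45)&(hsv[:,:,2]>90)&(hsv[:,:,2]<175)).astype(np.uint8)*255
z=np.zeros_like(m);z[205:310,262:350]=m[205:310,262:350]
for c in cv2.findContours(z,0,2)[0]:
    if cv2.contourArea(c)>60:print(cv2.contourArea(c),cv2.boundingRect(c),cv2.approxPolyDP(c,3,True)[:,0].tolist())
E
```

```text
[[313. 259.]
 [317. 255.]]
374.0 (309, 255, 41, 55) [[349, 255], [343, 263], [343, 284], [309, 309], [319, 307], [329, 298], [341, 305], [338, 309], [349, 306], [334, 294], [340, 289], [349, 290], [349, 266], [344, 265]]
562.0 (291, 229, 59, 36) [[291, 234], [330, 264], [349, 251], [349, 238], [338, 231], [334, 235], [347, 246], [333, 256], [299, 229]]
103.5 (301, 219, 22, 11) [[322, 221], [314, 219], [301, 228], [312, 229]]
```

The lid is free now: the wrist carries just its weight. Lifting.

jog_arm --steps '{"tx":[0,0,0,0],"ty":[-0.005,-0.010,-0.014,-0.014],"tz":[-0.003,-0.007,-0.012,-0.012],"rz":[0,0,0,0]}'

```text
clock: 17.1
position: [0.6052, 0.0546, 0.185]
tcp_rot: [0.0, 0.715, 0.699, 0.001]
contact_force: [0.6, 0.4, -2.9]
opening: 0.0236
gripper_force: 32.6
```

jog_arm --steps '{"tx":[0,0,0,0,0],"ty":[-0.004,-0.008,-0.01,-0.01,-0.01],"tz":[-0.008,-0.02,-0.03,-0.05,-0.07],"rz":[0,0,0,0,0]}' --squeeze 40

```text
clock: 17.73
position: [0.5952, 0.0547, 0.2555]
tcp_rot: [0.0, 0.715, 0.699, 0.0]
contact_force: [-0.3, -0.1, -3.4]
opening: 0.024
gripper_force: 37.3
```

```bash
python3 -c "
from h import *
to(.49,-.135,.25,1.5708)"
```

```text
pos [0.5952 0.0547 0.2555] tilt [ 0.001  0.    -1.   ] ang 1.548 | shift [-0.192  -0.1008  0.0054] turn -0.023
```

jog_arm --steps '{"tx":[-0.03,-0.075,-0.12,-0.165,-0.192],"ty":[-0.02,-0.045,-0.07,-0.09,-0.101],"tz":[0,0,0,0,0],"rz":[0,0,0,-0.023,-0.023]}' --squeeze 55

```text
clock: 18.35
position: [0.4885, -0.138, 0.2549]
tcp_rot: [0.001, 0.708, 0.706, -0.001]
contact_force: [0.5, -0.5, -4.2]
opening: 0.0232
gripper_force: 51.4
```

jog_arm --steps '{"tx":[0,0,0,0],"ty":[0,0,0,0],"tz":[0.03,0.06,0.08,0.08],"rz":[0,0,0,0]}'

```text
clock: 18.85
position: [0.489, -0.1349, 0.1736]
tcp_rot: [-0.001, 0.707, 0.707, -0.001]
contact_force: [-0.3, 0.1, -3.1]
opening: 0.0234
gripper_force: 51.4
```

```bash
python3 - <<'E'
from h import *
for n in("scene","top"):
    im,K,R,t=cam(n);cv2.imwrite(f"pics/m_{n}.png",im[:,:,::-1])
to(.49,-.135,.08,1.5708)
E
```

```text
pos [ 0.4907 -0.1349  0.1753] tilt [ 0.002 -0.    -1.   ] ang 1.571 | shift [-0.0001 -0.0009  0.0953] turn 0.000
```

jog_arm --steps '{"tx":[0,0,0,0,0],"ty":[0,0,0,0,0],"tz":[0.03,0.06,0.085,0.095,0.095],"rz":[0,0,0,0,0]}'

```text
clock: 19.58
position: [0.4906, -0.135, 0.0798]
tcp_rot: [0.0, 0.707, 0.707, 0.0]
contact_force: [-1.0, -0.4, -3.4]
opening: 0.0235
gripper_force: 51.4
```

```bash
python3 - <<'E'
from h import *
_,K,R,t=cam("top");im=cv2.imread("pics/top0.png");hsv=cv2.cvtColor(im,cv2.COLOR_BGR2HSV)
c=proj(K,R,t,[[.355,-.23,0],[.355,-.04,0],[.585,-.04,0],[.585,-.23,0]]);print(c.round(0).tolist())
m=np.zeros(im.shape[:2],np.uint8);cv2.fillConvexPoly(m,c.astype(np.int32),255)
bad=(m>0)&((hsv[:,:,2]<140)|(hsv[:,:,1]>60));print("bad px",bad.sum());
if bad.any(): print(np.argwhere(bad).min(0),np.argwhere(bad).max(0))
E
```

```text
[[447.0, 357.0], [354.0, 355.0], [356.0, 243.0], [447.0, 245.0]]
bad px 0
```

The patch is bare. Lowering slowly, watching the force.

jog_arm --steps '{"tx":[0,0,0,0,0],"ty":[0,0,0,0,0],"tz":[0.008,0.016,0.022,0.025,0.025],"rz":[0,0,0,0,0]}'

```text
clock: 20.25
position: [0.4897, -0.1349, 0.054]
tcp_rot: [-0.0, 0.707, 0.707, -0.0]
contact_force: [0.3, 0.3, -3.6]
opening: 0.0233
gripper_force: 51.2
```

jog_arm --steps '{"tx":[0,0,0],"ty":[0,0,0],"tz":[0.003,0.006,0.006],"rz":[0,0,0]}'

```text
clock: 20.62
position: [0.4916, -0.1349, 0.0487]
tcp_rot: [0.001, 0.707, 0.707, 0.001]
contact_force: [1.4, -0.1, 0.1]
opening: 0.0227
gripper_force: 52.2
```

jog_arm --steps '{"tx":[0,0,0,0],"ty":[0,0,0,0],"tz":[0.001,0.002,0.003,0.003],"rz":[0,0,0,0]}' --squeeze 15

```text
clock: 21.12
position: [0.4906, -0.1351, 0.0454]
tcp_rot: [0.001, 0.707, 0.707, 0.001]
contact_force: [2.1, -0.2, 1.1]
opening: 0.0228
gripper_force: 14.3
```

jog_arm --steps '{"tx":[0,0,0],"ty":[0,0,0],"tz":[0.002,0.004,0.004],"rz":[0,0,0]}'

```text
clock: 21.5
position: [0.4893, -0.135, 0.0408]
tcp_rot: [-0.0, 0.707, 0.707, -0.0]
contact_force: [2.5, -0.4, 0.0]
opening: 0.0225
gripper_force: 14.6
```

jog_arm --steps '{"tx":[0,0,0],"ty":[0,0,0],"tz":[0.002,0.004,0.004],"rz":[0,0,0]}'

```text
clock: 21.88
position: [0.4892, -0.1349, 0.0368]
tcp_rot: [-0.001, 0.707, 0.707, -0.0]
contact_force: [1.1, -0.7, -1.1]
opening: 0.0221
gripper_force: 14.9
```

jog_arm --steps '{"tx":[0,0,0],"ty":[0,0,0],"tz":[0.002,0.003,0.003],"rz":[0,0,0]}'

```text
clock: 22.25
position: [0.4903, -0.1349, 0.0346]
tcp_rot: [0.0, 0.707, 0.707, 0.0]
contact_force: [2.5, -0.1, 4.1]
opening: 0.022
gripper_force: 15.0
```

jog_arm --steps '{"tx":[0,0,0],"ty":[0,0,0],"tz":[0.001,0.002,0.002],"rz":[0,0,0]}'

```text
clock: 22.62
position: [0.4903, -0.1349, 0.0345]
tcp_rot: [0.001, 0.707, 0.707, 0.0]
contact_force: [-2.1, -0.3, 19.0]
opening: 0.0216
gripper_force: 15.0
```

Firmly down and flat (force up, opening = bar thickness). Ease off, release, rise.

jog_arm --steps '{"tx":[0,0],"ty":[0,0],"tz":[-0.002,-0.002],"rz":[0,0]}'

```text
clock: 22.88
position: [0.4891, -0.135, 0.0345]
tcp_rot: [-0.0, 0.707, 0.707, -0.001]
contact_force: [-0.3, 0.5, 8.0]
opening: 0.0219
gripper_force: 15.0
```

jog_arm --steps '{"tx":[0,0,0],"ty":[0,0,0],"tz":[0,0,0],"rz":[0,0,0]}' --aperture 0.04

```text
clock: 23.25
position: [0.489, -0.135, 0.0336]
tcp_rot: [-0.001, 0.707, 0.707, -0.001]
contact_force: [0.4, 0.5, -0.8]
opening: 0.0394
gripper_force: 0.0
```

jog_arm --steps '{"tx":[0,0,0,0,0],"ty":[0,0,0,0,0],"tz":[-0.01,-0.03,-0.07,-0.12,-0.16],"rz":[0,0,0,0,0]}'

```text
clock: 23.88
position: [0.4899, -0.1349, 0.1967]
tcp_rot: [0.001, 0.707, 0.707, 0.0]
contact_force: [0.4, -1.2, 0.3]
opening: 0.04
gripper_force: 0.0
```

jog_arm --steps '{"tx":[-0.06,-0.12,-0.18,-0.24,-0.24],"ty":[0,0,0,0,0],"tz":[-0.05,-0.08,-0.08,-0.08,-0.08],"rz":[0,0,0,0,0]}'

```text
clock: 24.5
position: [0.4872, -0.3809, 0.2737]
tcp_rot: [0.0, 0.71, 0.704, -0.001]
contact_force: [0.6, 0.9, -0.4]
opening: 0.0402
gripper_force: 0.0
```

```bash
python3 - <<'E'
from h import *
im,K,R,t=cam("top");hsv=cv2.cvtColor(im,cv2.COLOR_RGB2HSV);old=cv2.imread("pics/top0.png")[:,:,::-1]
# lid wood
m=((hsv[:,:,1]>70)).astype(np.uint8)*255;z=np.zeros_like(m);z[230:385,345:455]=m[230:385,345:455]
for c in cv2.findContours(z,0,2)[0]:
    if cv2.contourArea(c)>200:
        r=cv2.minAreaRect(c);b=plane(K,R,t,cv2.boxPoints(r),.012);print("lid",r,b.mean(0).round(3),b[:,:2].round(3).tolist())
d=(np.abs(im.astype(int)-old).max(2)>50).astype(np.uint8)*255
d=cv2.morphologyEx(d,cv2.MORPH_OPEN,np.ones((3,3)))
print([cv2.boundingRect(c) for c in cv2.findContours(d,0,2)[0]])
E
```

```text
lid ((355.5, 373.5), (21.0, 21.0), 0.0) [ 0.318 -0.043  0.012] [[0.297, -0.023], [0.339, -0.022], [0.34, -0.064], [0.298, -0.065]]
lid ((400.3580322265625, 291.2529296875), (81.07849884033203, 67.97518157958984), 1.548157811164856) [ 0.487 -0.132  0.012] [[0.418, -0.048], [0.557, -0.049], [0.557, -0.216], [0.418, -0.213]]
lid ((423.0, 234.0), (8.0, 54.0), 90.0) [ 0.606 -0.177  0.012] [[0.613, -0.121], [0.616, -0.233], [0.6, -0.233], [0.597, -0.121]]
[(444, 455, 44, 25), (638, 446, 2, 3), (632, 446, 5, 3), (626, 445, 4, 3), (369, 361, 122, 119), (575, 342, 35, 19), (272, 313, 3, 3), (360, 257, 81, 70), (286, 248, 12, 5), (261, 244, 23, 12), (615, 240, 7, 4), (616, 236, 6, 3), (616, 232, 5, 3), (605, 227, 7, 4), (589, 227, 40, 61), (342, 225, 3, 3), (342, 213, 3, 5), (343, 198, 3, 6), (294, 196, 5, 5), (287, 195, 5, 6), (303, 182, 3, 3), (290, 177, 57, 86), (266, 163, 90, 71)]
```

jog_arm --steps '{"tx":[0,0,0],"ty":[0,0,0],"tz":[0,0,0],"rz":[0,0,0]}'

```text
clock: 24.92
position: [0.4905, -0.3732, 0.2746]
tcp_rot: [0.0, 0.706, 0.708, 0.0]
contact_force: [0.1, 0.5, 0.6]
opening: 0.0397
gripper_force: 0.0
```

```bash
python3 -c "
from rig import arm
print(arm.job_done())"
```

```text
the job is handed in; nothing more can be done
None
```

The pin is in the tray and the lid lies flat, handle up, on the bare bench right of the chest; nothing else appeared moved, and I handed it in at 24.9 s, though the hand-in returned no verdict and the lid caught once (about 16 N, probably on the staple) while I drew it out.

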